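# Show a sample tube's base code to the scan camera

## Robot

A 6-joint arm with a two-finger parallel gripper is mounted at the origin on the work surface. World frame = base frame: x ahead of the robot, y to its left, z up, the work surface at z = 0. Lengths are in m, angles in rad, forces in N, time in s.
With the tool pointing down it reaches from about 0.4 to 0.825 m from the base axis. Payload 7 kg.
Tool frame: the origin (TCP) lies on the centre line of the jaws, within the pads' length; the fingertips stand 22 mm ahead of it and the grasp point (between the pads) lies 3 mm ahead of it; z points along the fingers, y is the line along which they close (so a half turn about z gives the same grasp; the last joint's range is limited). The gripper opens to 88 mm and grips with 3 to 60 N. Pads are 19 mm wide; open, the fingers measure 130 mm over their backs; the gripper's body (78 mm by 193 mm) begins 47 mm behind the grasp point.
Start: joints at [1.414, 0.359, 0.012, 0, -1.224, -0.288], TCP at [0.29, 0.609, 0.249] pointing down, gripper open.
Joint ranges: [-3.07, 3.07], [-1.43, 2.12], [-1.02, 1.25], [-3.03, 1.67], [-3.05, -0], [-3.03, 3.03]. Speed limits (rad/s): [2.39, 2.39, 3.01, 3.14, 3.14, 3.14].

## Interface

Orientations are given as [roll, pitch, yaw] about the fixed x, y, z axes, in that order (R = Rz(yaw) Ry(pitch) Rx(roll)).
In Python, from station import monitor, viewer, order gives the robot as it stands. The module is installed in compiled form; this text tells all that it offers.
- The arm moves only by the tool servo_tool, never from a script. Its argument "targets" is a list of rows, each an object with "angular": the turn, a rotation vector about the tool's x, y, z in degrees, a list of three; "xyz": the shift along the tool's x, y, z in cm, a list of three; "claw": the finger opening in cm, from 0 to 8.76. A call has 1 to 20 rows; each row shifts and turns the commanded pose from where the row before left it, along the tool's axes as they then stand; what a row does not reach is not made up. A row lasts 1/10 s, in which the tool goes at most 50 mm and 8.59 degrees, less where a joint would pass 70% of its speed; a pose out of reach is approached as far as the arm can. A call is refused whole if a number of a shift passes 5 or a number of a turn 8.59, either way. A call with a gripper value outside its range is refused whole. The fingers move at their own pace and stop on an object; "force" is the grip in N (left out, the last holds). Time passes only in rows, so rows that do not move let the fingers close. It gives the time, the measured TCP pose, the force, the opening and the grip force at its end, in the units of the state.
- monitor.get_state(): the state, without advancing time (a new reading comes with each control period).
- viewer.grab_frame(name): name is "side" or "top" or "wrist"; returns a dict with "color" (400x640x3 uint8, blue, green, red), "fovy" (degrees; the focal length in pixels is half the picture's height over the tangent of half this angle, whatever the lens; pixels are square), "cx", "cy" (the principal point, pixels), "R" (3x3) and "t" (3): a world point X has camera coordinates R X + t. Camera axes: x right, y down, z forward; pixel columns grow to the right and rows downward; lengths in m; the calibration is good to about 2 mm. A picture is of the moment at which its call begins. There is no depth.
- order.job_done(): hands the job in; it is judged then, once.
The state is a dict: "t": time; "q": joint angles; "qd": joint speeds; "joint_efforts": joint torques, N m; "eef_pos": TCP position; "ee_rot": TCP orientation; "force": force on the tool from outside, world axes, zero at the start; "moment": the same for the moment, N m; "width": finger opening in m; "gripper_force": force on a finger pad.
Only numpy, scipy, OpenCV 4.12 (cv2) and the standard library are available. Lean on these libraries where they do the work, as an engineer would, in place of code of your own. Each camera call takes 0.05 s, during which the arm holds its last target. There are 200 camera calls.

## Task

One of the three capped tubes in the steel rack is longer than the other two: draw it out of the rack without taking its neighbours out of their holes, and leave the pot, the beaker and the camera where they are. Hold it in the air with its flat base squarely facing the lens of the small tilted scan camera, on the lens's line of sight and about 8 cm from the glass, so that the code on the base can be read. Finish while still holding it there, still; do not put it down or let go.

Things in the scene. Friction and masses are not known exactly. Their poses are not given: they have to be found in the camera images.
- long_tube: the tube to show: upright in one of the rack's three holes (which one varies), white plastic barrel 30 mm across, blue screw cap 35 mm across and 22 mm high, 120 mm long over all, 50 to 100 g. Origin: centre of its flat base, which bears a 12 mm black code square; z runs along the tube from base to cap.
- long_tube_cap (a point): centre of the long tube's cap, 109 mm from the base along the tube's axis; a good place to grip
- short_tube_a: a neighbour in the rack, same white plastic barrel 30 mm across and blue screw cap 35 mm across and 22 mm high; 90 mm long over all; origin: centre of its base, z up to the cap
- short_tube_b: the other neighbour, the same as short_tube_a
- rack: fixed steel tube rack, 70 mm (its x) by 200 mm (its y) and 60 mm high, with one row of three holes 33 mm across along its y at -60, 0 and +60 mm. Origin: centre of its underside, on the bench. The tubes stand on its bottom plate, 8 mm above the bench; its pierced top plate is 8 mm thick, upper side at 60 mm. The rack stands to the left or the right of the robot's middle line, the camera on the other side.
- camera: foot of the scan camera, fixed to the bench: grey plate 90 x 90 x 12 mm with two upright cheeks 95 mm high. Origin: centre of its underside. The head, a black cylinder 54 mm across and 60 mm long, hangs between the cheeks on a stiff pivot 80 mm above the bench and is tilted 20 to 34 degrees from straight up towards the foot's -x side (roughly towards the robot).
- lens (a point): centre of the lens glass, in the middle of the white ring on the head's front face, 35 mm from the pivot. Its z axis is the line of sight, pointing out of the lens, up and roughly towards the robot; its y axis is level.
- pot: bystander: closed white sample pot with a green lid, 56 mm across, 65 mm high, loose; origin: centre of its underside
- beaker: bystander: open glass beaker, 66 mm across the rim, 80 mm high, loose; origin: centre of its underside
Things that resemble listed ones, but are neither listed nor needed, are in the scene too. What is shaped like the long_tube but yellow is not meant.

How it is judged:
By the outcome, as a careful person would: the job done as asked, in the order asked, and still so for the second after the job is handed in, while the arm keeps its last pose, push and grip.
It also fails if it takes over 34 s, if anything falls off the work surface, if the arm or the gripper's body presses on something with over 40 N, if the wrist force passes 120 N, or if a joint passes its speed limit or range.

## Working session

There is one attempt and no reset: what is moved stays moved. The work goes in short steps, Python scripts to look and compute and a tool call to move; the robot and the scene stay as the last step left them, time stands still between calls to the robot, and variables do not carry over. Pictures are saved under pics/ and viewed, at most 12 in all, crops included, and the job is handed in when it is done.

Besides the shell and the picture viewer there is one more tool, called after "Emit:" by a JSON object that holds its "name" and its "arguments". servo_tool: Moves the arm, as the interface text tells. Its arguments: {"type":"object","properties":{"targets":{"type":"array"},"force":{"type":"number"}},"required":["targets"]}

```bash
mkdir -p pics
python3 - <<'E'
from station import monitor, viewer
import cv2, pickle
D={}
for n in("side","top","wrist"):
    f=viewer.grab_frame(n); D[n]=f; cv2.imwrite(f"pics/{n}0.png",f["color"])
    print(n,f["fovy"],f["cx"],f["cy"],(-f["R"].T@f["t"]).round(3),f["R"].round(2).tolist())
pickle.dump(D,open("f0.pkl","wb"))
s=monitor.get_state();print(s["eef_pos"],s["ee_rot"],s["width"],s["t"])
E
```

```text
side 54.91941764492301 317.8137470463047 208.59137121238228 [ 0.177 -0.441  0.593] [[0.71, -0.7, -0.02], [-0.47, -0.46, -0.75], [0.52, 0.55, -0.66]]
top 57.586058072968214 314.87370603258427 200.76824924337566 [ 0.492 -0.012  0.881] [[-0.02, -1.0, 0.03], [-1.0, 0.02, -0.06], [0.06, -0.03, -1.0]]
wrist 58.66572425883298 318.2680792167967 199.06055014557964 [0.35  0.582 0.385] [[-0.43, -0.9, 0.0], [-0.88, 0.42, 0.24], [-0.22, 0.1, -0.97]]
[0.29032352 0.60902746 0.24784833] [ 3.14034563e+00 -1.41835593e-04 -4.44900691e-01] 0.08727288736471386 0.15
```

View pics/top0.png

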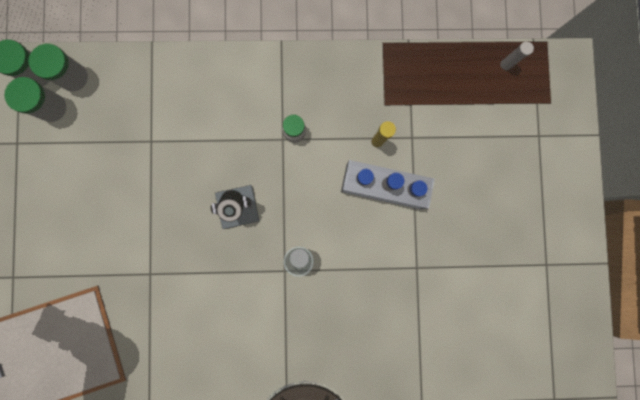

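View pics/side0.png

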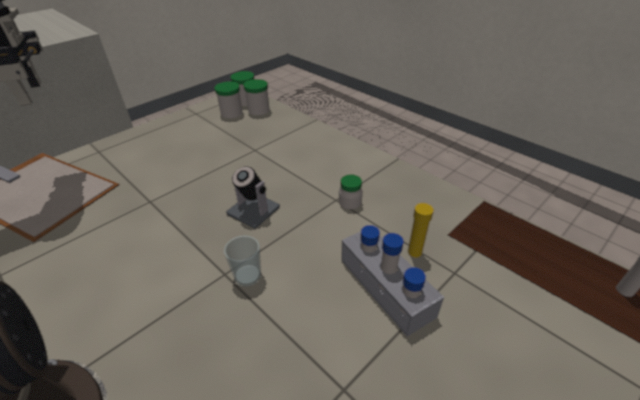

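The middle tube stands tallest: its cap is at about (393,243) in side and (396,181) in top. The camera head's ring is at about (243,176) in side and (230,208) in top. I'll measure these next.

```bash
cat > h.py <<'E'
import numpy as np, cv2, pickle
def K(f):
    F=200/np.tan(np.radians(f["fovy"])/2); return F,f["cx"],f["cy"]
def ray(f,p):
    F,cx,cy=K(f); d=f["R"].T@np.array([(p[0]-cx)/F,(p[1]-cy)/F,1]); return -f["R"].T@f["t"],d/np.linalg.norm(d)
def plane(f,p,z):
    o,d=ray(f,p); return o+d*(z-o[2])/d[2]
def tri(*fp):
    A=np.zeros((3,3));b=np.zeros(3);L=[ray(*x) for x in fp]
    for o,d in L: M=np.eye(3)-np.outer(d,d);A+=M;b+=M@o
    X=np.linalg.solve(A,b); return X,[round(1e3*np.linalg.norm((np.eye(3)-np.outer(d,d))@(X-o)),1) for o,d in L]
def proj(f,X):
    F,cx,cy=K(f); c=f["R"]@np.asarray(X)+f["t"]; return np.array([F*c[0]/c[2]+cx,F*c[1]/c[2]+cy])
def blobs(m,amin=30):
    c,_=cv2.findContours(m.astype(np.uint8),cv2.RETR_EXTERNAL,cv2.CHAIN_APPROX_NONE)
    return [x for x in c if cv2.contourArea(x)>amin]
def blue(im):
    h=cv2.cvtColor(im,cv2.COLOR_BGR2HSV); return (h[...,0]>105)&(h[...,0]<130)&(h[...,1]>150)
E
python3 - <<'E'
from h import *
D=pickle.load(open("f0.pkl","rb"))
for n in("top","side"):
    for c in blobs(blue(D[n]["color"])):
        m=cv2.moments(c);print(n,round(m["m10"]/m["m00"],1),round(m["m01"]/m["m00"],1),cv2.boundingRect(c))
im=D["top"]["color"]
r=np.hstack([cv2.resize(im[175:240,200:270],None,fx=5.5,fy=5.5,interpolation=3), cv2.resize(D["side"]["color"][160:225,215:285],None,fx=5.5,fy=5.5,interpolation=3)])
r2=cv2.resize(im[150:220,335:445],None,fx=5.5,fy=5.5,interpolation=3)
cv2.imwrite("pics/c1.png",r);cv2.imwrite("pics/c2.png",r2);print(r.shape,r2.shape)
E
```

```text
top 418.8 188.1 (412, 182, 14, 13)
top 395.5 180.6 (388, 174, 15, 14)
top 365.2 176.6 (359, 170, 14, 14)
side 413.8 278.8 (404, 268, 21, 23)
side 392.3 243.8 (384, 234, 19, 21)
side 369.5 235.1 (362, 226, 17, 19)
(358, 770, 3) (385, 605, 3)
```

View pics/c1.png

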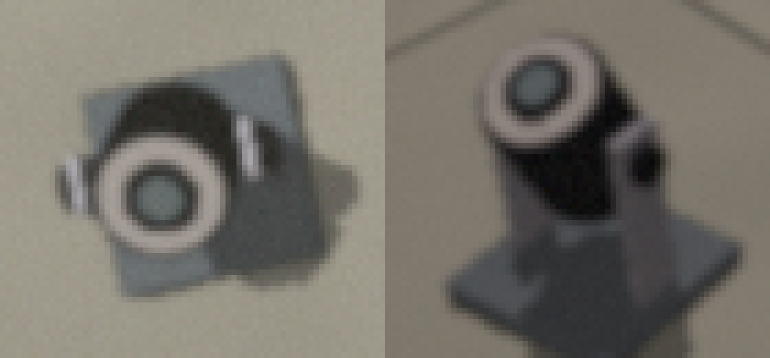

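View pics/c2.png

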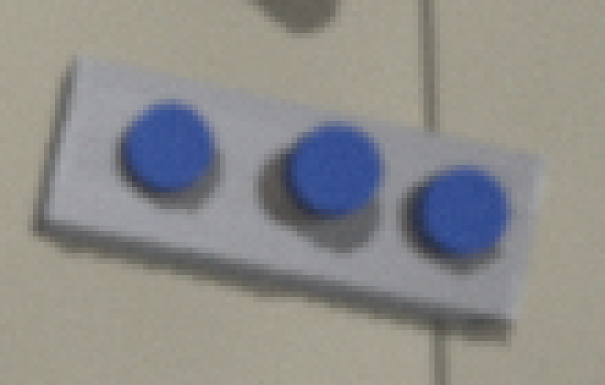

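Run:
```python
from h import *
D=pickle.load(open("f0.pkl","rb"));T,S=D["top"],D["side"]
u=lambda p,o:((p[0]+.5)/5.5-.5+o[0],(p[1]+.5)/5.5-.5+o[1])
print("cap",tri((T,(395.5,180.6)),(S,(392.3,243.8))))
for p,z in(((365.2,176.6),.09),((395.5,180.6),.12),((418.8,188.1),.09)):print(plane(T,p,z))
print("rack");R=[plane(T,u(p,(335,150)),.06) for p in((75,57),(545,155),(512,320),(45,225))]
for r in R:print(r)
print(np.mean(R,0)); d=(R[1]+R[2]-R[0]-R[3]);print("rack y dir deg",np.degrees(np.arctan2(d[1],d[0])))
c=[plane(T,u(p,(200,175)),.012) for p in((84,93),(288,55),(326,250),(127,297))]
print("foot",np.mean(c,0)); x=c[0]+c[1]-c[2]-c[3];y=c[0]+c[3]-c[1]-c[2]
print([np.degrees(np.arctan2(v[1],v[0])) for v in(x,y)])
k=[plane(T,u(p,(200,175)),.095) for p in((77,183),(248,147))];print("cheeks",k,np.mean(k,0));v=k[0]-k[1];print(np.degrees(np.arctan2(v[1],v[0])))
print("lens",tri((T,u((161,193),(200,175))),(S,u((152,88),(215,160)))))
print("head",plane(T,u((161,193),(200,175)),.111))
for n,f in(("pot",(293,124)),("beaker",(299,261))):print(n,plane(T,f,.07))
```

```text
cap (array([ 0.57723998, -0.20240237,  0.11864627]), [np.float64(1.4), np.float64(1.4)])
[ 0.59147176 -0.14404124  0.09      ]
[ 0.57811013 -0.20309535  0.12      ]
[ 0.56402923 -0.26161601  0.09      ]
rack
[ 0.63409511 -0.11128131  0.06      ]
[ 0.5898595  -0.30630782  0.06      ]
[ 0.5214496 -0.2897626  0.06     ]
[ 0.56437723 -0.09706424  0.06      ]
[ 0.57744536 -0.20110399  0.06      ]
rack y dir deg -102.66985548144476
foot [0.53582978 0.15070339 0.012     ]
[np.float64(10.969716347124928), np.float64(100.91146195524799)]
cheeks [array([0.52888997, 0.18547508, 0.095     ]), array([0.54172654, 0.11890846, 0.095     ])] [0.53530825 0.15219177 0.095     ]
100.91482612556379
lens (array([0.522271  , 0.15085077, 0.10959794]), [np.float64(1.8), np.float64(1.8)])
head [0.52370257 0.14954332 0.111     ]
pot [0.71627994 0.01291608 0.07      ]
beaker [0.40899758 0.00475918 0.07      ]
```

Emit:
{"name": "servo_tool", "arguments": {"targets": [{"xyz": [3.3,3,-0.3],"angular": [0,0,0],"claw": 8.5},{"xyz": [3.3,3,-0.3],"angular": [0,0,0],"claw": 8.5},{"xyz": [3.3,3,-0.3],"angular": [0,0,0],"claw": 8.5},{"xyz": [3.3,3,-0.3],"angular": [0,0,0],"claw": 8.5},{"xyz": [3.3,3,-0.3],"angular": [0,0,0],"claw": 8.5},{"xyz": [3.3,3,-0.3],"angular": [0,0,0],"claw": 8.5},{"xyz": [3.3,3,-0.3],"angular": [0,0,0],"claw": 8.5},{"xyz": [3.3,3,-0.3],"angular": [0,0,0],"claw": 8.5},{"xyz": [3.3,3,-0.3],"angular": [0,0,0],"claw": 8.5},{"xyz": [3.3,3,-0.3],"angular": [0,0,0],"claw": 8.5},{"xyz": [0,0,0],"angular": [0,0,8.3],"claw": 8.5},{"xyz": [0,0,0],"angular": [0,0,8.3],"claw": 8.5},{"xyz": [0,0,0],"angular": [0,0,8.3],"claw": 8.5},{"xyz": [0,0,0],"angular": [0,0,8.3],"claw": 8.5},{"xyz": [0,0,0],"angular": [0,0,8.3],"claw": 8.5},{"xyz": [0,0,0],"angular": [0,0,8.3],"claw": 8.5},{"xyz": [0,0,0],"angular": [0,0,0],"claw": 8.5},{"xyz": [0,0,0],"angular": [0,0,0],"claw": 8.5}]}}

```text
t: 1.95
eef_pos: [0.4592, 0.1964, 0.2785]
ee_rot: [3.141, -0.0, -1.31]
force: [0.1, -1.1, 0.3]
width: 0.0849
gripper_force: 0.0
```

```bash
cat > shot.py <<'E'
import sys
from station import monitor, viewer
import cv2, pickle
n,tag=sys.argv[1:3]
f=viewer.grab_frame(n);pickle.dump(f,open(tag+".pkl","wb"));cv2.imwrite(f"pics/{tag}.png",f["color"])
s=monitor.get_state();print({k:(s[k].round(3).tolist() if hasattr(s[k],"round") else s[k]) for k in("t","q","eef_pos","ee_rot","force","width","gripper_force")})
E
python3 shot.py wrist w1
```

```text
{'t': 2.0, 'q': [0.798, 0.047, -0.318, -0.0, -1.207, -0.538], 'eef_pos': [0.459, 0.196, 0.278], 'ee_rot': [3.141, -0.0, -1.31], 'force': [0.179, -0.063, -0.643], 'width': 0.08481007203233816, 'gripper_force': 0.0}
```

View pics/w1.png

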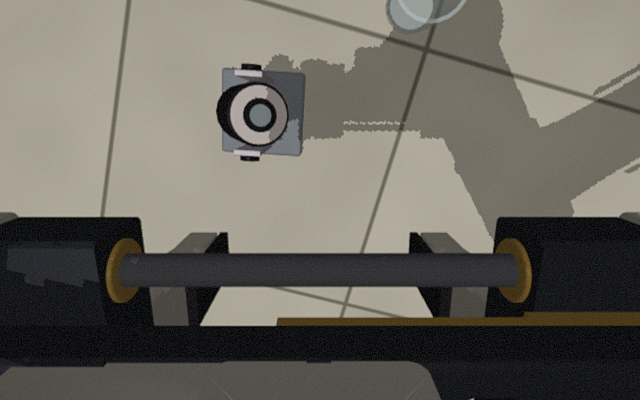

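Camera head is clear in the wrist view: ring centre about (259,114). I'll take one more view from its far side, on the way to the rack.

Emit:
{"name": "servo_tool", "arguments": {"targets": [{"xyz": [2.5,-3,0],"angular": [0,0,0],"claw": 8.5},{"xyz": [2.5,-3,0],"angular": [0,0,0],"claw": 8.5},{"xyz": [2.5,-3,0],"angular": [0,0,0],"claw": 8.5},{"xyz": [2.5,-3,0],"angular": [0,0,0],"claw": 8.5},{"xyz": [0,0,0],"angular": [0,0,6.9],"claw": 8.5},{"xyz": [0,0,0],"angular": [0,0,6.9],"claw": 8.5},{"xyz": [0,0,0],"angular": [0,0,6.9],"claw": 8.5},{"xyz": [0,0,0],"angular": [0,0,6.9],"claw": 8.5},{"xyz": [0,0,0],"angular": [0,0,0],"claw": 8.5},{"xyz": [0,0,0],"angular": [0,0,0],"claw": 8.5}]}}

```text
t: 3.0
eef_pos: [0.6007, 0.1303, 0.2785]
ee_rot: [3.141, -0.0, -1.791]
force: [0.3, 0.1, -0.0]
width: 0.0851
gripper_force: 0.0
```

```bash
python3 shot.py wrist w2
python3 - <<'E'
from h import *
ov=[]
for t,box in(("w1",(205,60,310,165)),("w2",None)):
    f=pickle.load(open(t+".pkl","rb")); L=proj(f,(.5225,.1505,.111)); print(t,L)
    x0,y0=[int(v)-45 for v in L]; y0=max(y0,0);x0=max(x0,0)
    ov.append(cv2.resize(f["color"][y0:y0+90,x0:x0+90],(390,390),interpolation=3)); print(x0,y0)
cv2.imwrite("pics/c3.png",np.hstack(ov))
E
```

```text
{'t': 3.05, 'q': [0.531, 0.243, -0.082, -0.0, -1.246, -0.751], 'eef_pos': [0.601, 0.13, 0.279], 'ee_rot': [3.142, -0.0, -1.791], 'force': [0.298, -0.571, 0.168], 'width': 0.08535617303922453, 'gripper_force': 0.0}
w1 [260.03588986 114.23061053]
215 69
w2 [410.92024136 188.48504592]
365 143
```

View pics/c3.png

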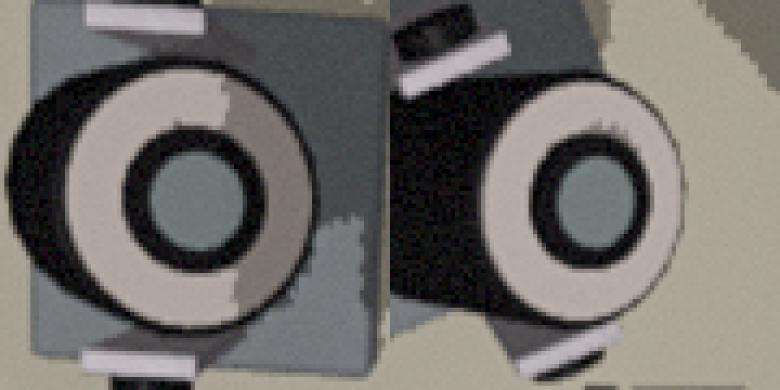

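```bash
cat > lens.py <<'E'
from h import *
from scipy.optimize import least_squares
from scipy.ndimage import map_coordinates
def edges(f,c,rmin,rmax,sign,a,n=90):
    g=cv2.GaussianBlur(cv2.cvtColor(f["color"],cv2.COLOR_BGR2GRAY),(3,3),0).astype(float); P=[]
    for th in np.linspace(0,2*np.pi,n,endpoint=False):
        r=np.arange(rmin,rmax,.1); e=np.array([np.cos(th),np.sin(th)])*1.
        v=map_coordinates(g,[c[1]+r*e[1],c[0]+r*e[0]],order=1); d=sign*np.gradient(v)
        i=np.argmax(d)
        if d[i]>a: P.append((c[0]+r[i]*e[0],c[1]+r[i]*e[1]))
    return P
def fit(views):
    E=[]
    for f,c,i,o in views:
        E.append(([ray(f,p) for p in edges(f,c,*i,1,1.0)],[ray(f,p) for p in edges(f,c,*o,-1,1.0)]))
    def res(p):
        n=np.array([-np.sin(p[3])*np.cos(p[4]),-np.sin(p[3])*np.sin(p[4]),np.cos(p[3])]);out=[]
        for e in E:
            for k in(0,1):
                for o,d in e[k]:
                    X=o+d*((p[:3]-o)@n)/(d@n); out.append((np.linalg.norm(X-p[:3])-p[5+k])*1e3)
        return out
    s=least_squares(res,[.5225,.1505,.111,.45,.19,.013,.024],loss="soft_l1",f_scale=.3,x_scale=[.01,.01,.01,.1,.1,.01,.01])
    return s.x,np.median(np.abs(res(s.x))),[(len(a),len(b)) for a,b in E]
E
python3 - <<'E'
from lens import *
f1,f2=[pickle.load(open(t+".pkl","rb")) for t in("w1","w2")]
s=90/390
v1=(f1,(215+195*s-.4,69+198*s-.4),(11,20),(24,34)); v2=(f2,(365+(590-390)*s-.4,143+201*s-.4),(10,20),(18,34))
for V in([v1],[v2],[v1,v2]):
    x,m,n=fit(V); print(x[:3].round(4),np.degrees(x[3:5]).round(1),(x[5:]*1e3).round(1),m,n)
    t,y=x[3:5]; pv=x[:3]-.035*np.array([-np.sin(t)*np.cos(y),-np.sin(t)*np.sin(y),np.cos(t)]); print("pivot",pv.round(4))
# cap from w? 
for f in(f1,f2): print(proj(f,(.577,-.2025,.12)))
E
```

```text
[0.4767 0.1344 0.4155] [26.8  7.6] [0. 0.] 3.5051240128264056e-07 [(90, 90)]
pivot [0.4923 0.1365 0.3842]
[0.5872 0.0676 0.4155] [25.5 14.5] [0. 0.] 3.722708623925017e-07 [(90, 90)]
pivot [0.6018 0.0714 0.3839]
[0.5233 0.1512 0.1094] [23.4 11.8] [14.  24.1] 0.31136357006104637 [(90, 90), (90, 90)]
pivot [0.5369 0.154  0.0773]
[ 301.35153099 -531.85280325]
[ 240.28544197 -330.12340859]
```

```bash
cat >> lens.py <<'E'
def fit2(views):
    E=[[[ray(f,p) for p in edges(f,c,*i,1,1.0)],[ray(f,p) for p in edges(f,c,*o,-1,1.0)]] for f,c,i,o in views]
    def res(p):
        n=np.array([-np.sin(p[0])*np.cos(p[1]),-np.sin(p[0])*np.sin(p[1]),np.cos(p[0])]);out=[]
        for j,e in enumerate(E):
            C=np.array([p[4+2*j],p[5+2*j],.08+.035*np.cos(p[0])])
            for k in(0,1):
                for o,d in e[k]:
                    X=o+d*((C-o)@n)/(d@n); out.append((np.linalg.norm(X-C)-p[2+k])*1e3)
        return out
    s=least_squares(res,[.45,.19,.013,.024]+[.5225,.1505]*len(E),loss="soft_l1",f_scale=.3,x_scale=[.1,.1,.01,.01]+[.01]*2*len(E))
    return s.x,np.median(np.abs(res(s.x)))
E
python3 - <<'E'
from lens import *
f1,f2=[pickle.load(open(t+".pkl","rb")) for t in("w1","w2")]
s=90/390
v1=(f1,(215+195*s-.4,69+198*s-.4),(11,20),(24,34)); v2=(f2,(365+(590-390)*s-.4,143+201*s-.4),(10,20),(18,34))
for V in([v1],[v2],[v1,v2]):
    x,m=fit2(V); print(np.degrees(x[:2]).round(1),(x[2:]*1e3).round(1),m)
E
```

```text
[24.7 10.5] [ 13.8  24.  522.9 151.1] 0.2085718267191075
[22.5 12.7] [ 14.   23.7 523.8 150.4] 0.5629013203250202
[23.3 11.5] [ 13.8  23.9 522.9 151.1 523.8 150.4] 0.31847876427436916
```

Emit:
{"name": "servo_tool", "arguments": {"targets": [{"xyz": [4.5,1,0.3],"angular": [0,0,0],"claw": 8.5},{"xyz": [4.5,1,0.3],"angular": [0,0,0],"claw": 8.5},{"xyz": [4.5,1,0.3],"angular": [0,0,0],"claw": 8.5},{"xyz": [4.5,1,0.3],"angular": [0,0,0],"claw": 8.5},{"xyz": [4.5,1,0.3],"angular": [0,0,0],"claw": 8.5},{"xyz": [4.5,1,0.3],"angular": [0,0,0],"claw": 8.5},{"xyz": [0,0,0],"angular": [0,0,0],"claw": 8.5},{"xyz": [0,0,0],"angular": [0,0,0],"claw": 8.5}]}}

```text
t: 3.85
eef_pos: [0.4817, -0.1204, 0.2609]
ee_rot: [-3.141, 0.0, -1.795]
force: [-0.0, -0.5, 0.3]
width: 0.0849
gripper_force: 0.0
```

```bash
python3 shot.py wrist w3
python3 - <<'E'
from h import *
f=pickle.load(open("w3.pkl","rb"))
for c in blobs(blue(f["color"]),200): 
    m=cv2.moments(c);p=(m["m10"]/m["m00"],m["m01"]/m["m00"]);print(np.round(p),cv2.contourArea(c),cv2.boundingRect(c),plane(f,p,.098),plane(f,p,.128))
print(proj(f,(.577,-.2025,.128)))
E
```

```text
{'t': 3.9, 'q': [0.153, 0.053, -0.352, 0.0, -1.165, -0.377], 'eef_pos': [0.482, -0.12, 0.261], 'ee_rot': [-3.141, 0.0, -1.795], 'force': [1.14, 0.006, -0.456], 'width': 0.08479925501512542, 'gripper_force': 0.0}
[191. 188.] 1364.5 (169, 167, 46, 42) [ 0.58910596 -0.14377136  0.098     ] [ 0.57697054 -0.14770456  0.128     ]
[171. 119.] 1916.0 (145, 96, 54, 47) [ 0.58752579 -0.2025988   0.098     ] [ 0.57554842 -0.20064807  0.128     ]
[180.  41.] 1825.5 (155, 17, 51, 49) [ 0.56234409 -0.257639    0.098     ] [ 0.5528854  -0.25018313  0.128     ]
[168.68311289 116.90210523]
```

View pics/w3.png

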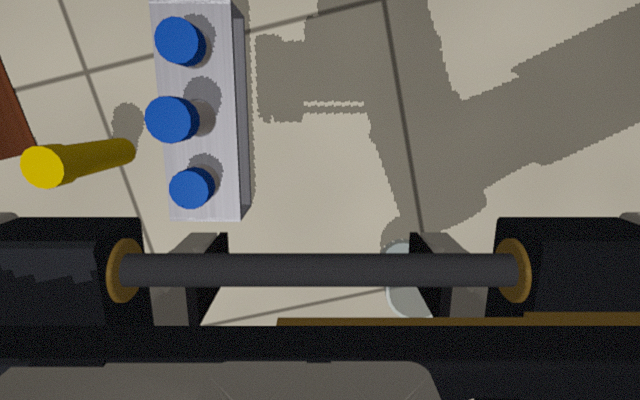

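The middle cap at (171,119) is the long tube, now about (0.5765, -0.2017). The yellow decoy sits beside the rack, so I'll narrow the opening and descend.

Emit:
{"name": "servo_tool", "arguments": {"targets": [{"xyz": [1.9,-3.7,0],"angular": [0,0,0],"claw": 5.6},{"xyz": [1.9,-3.7,0],"angular": [0,0,0],"claw": 5.6},{"xyz": [2.0,-3.7,0],"angular": [0,0,0],"claw": 5.6},{"xyz": [0,0,0],"angular": [0,0,0],"claw": 5.6},{"xyz": [0,0,3],"angular": [0,0,0],"claw": 5.6},{"xyz": [0,0,3],"angular": [0,0,0],"claw": 5.6},{"xyz": [0,0,3],"angular": [0,0,0],"claw": 5.6},{"xyz": [0,0,0],"angular": [0,0,0],"claw": 5.6},{"xyz": [0,0,0],"angular": [0,0,0],"claw": 5.6}]}}

```text
t: 4.8
eef_pos: [0.5779, -0.2001, 0.1709]
ee_rot: [3.141, -0.001, -1.793]
force: [1.2, 0.4, 0.7]
width: 0.0556
gripper_force: 0.0
```

```bash
python3 shot.py wrist w4; python3 shot.py side s4
python3 - <<'E'
from h import *
f=pickle.load(open("s4.pkl","rb"));g=pickle.load(open("w4.pkl","rb"))
cv2.imwrite("pics/c4.png",np.hstack([cv2.resize(f["color"][150:340,300:480],(380,400)),cv2.resize(g["color"][60:400,120:520],(420,400))]))
E
```

```text
{'t': 4.85, 'q': [-0.014, 0.314, -0.238, 0.001, -1.018, -0.209], 'eef_pos': [0.579, -0.2, 0.172], 'ee_rot': [-3.14, -0.0, -1.794], 'force': [-0.3, -0.36, 0.483], 'width': 0.05585351729251286, 'gripper_force': 0.0}
{'t': 4.9, 'q': [-0.015, 0.314, -0.237, 0.001, -1.017, -0.209], 'eef_pos': [0.579, -0.2, 0.173], 'ee_rot': [-3.139, -0.0, -1.794], 'force': [0.435, 0.532, 0.216], 'width': 0.05577597359655229, 'gripper_force': 0.0}
```

View pics/c4.png

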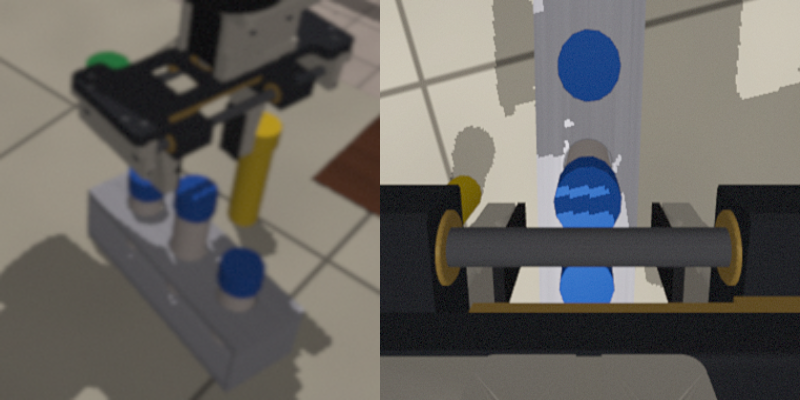

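Centred on the long cap (fingers' middle at 590, cap at 587 in the crop). Down, then close.

Emit:
{"name": "servo_tool", "arguments": {"targets": [{"xyz": [0.2,0,1.5],"angular": [0,0,0],"claw": 5.6},{"xyz": [0,0,1.5],"angular": [0,0,0],"claw": 5.6},{"xyz": [0,0,1.2],"angular": [0,0,0],"claw": 5.6},{"xyz": [0,0,1],"angular": [0,0,0],"claw": 5.6},{"xyz": [0,0,0],"angular": [0,0,0],"claw": 5.6},{"xyz": [0,0,0],"angular": [0,0,0],"claw": 3},{"xyz": [0,0,0],"angular": [0,0,0],"claw": 3},{"xyz": [0,0,0],"angular": [0,0,0],"claw": 3},{"xyz": [0,0,0],"angular": [0,0,0],"claw": 3},{"xyz": [0,0,0],"angular": [0,0,0],"claw": 3},{"xyz": [0,0,0],"angular": [0,0,0],"claw": 3},{"xyz": [0,0,0],"angular": [0,0,0],"claw": 3}], "force": 25}}

```text
t: 6.1
eef_pos: [0.5772, -0.2029, 0.1191]
ee_rot: [-3.141, -0.0, -1.796]
force: [-0.3, 0.2, 5.0]
width: 0.0342
gripper_force: 25.0
```

Emit:
{"name": "servo_tool", "arguments": {"targets": [{"xyz": [0,0,-0.8],"angular": [0,0,0],"claw": 3},{"xyz": [0,0,-1.5],"angular": [0,0,0],"claw": 3},{"xyz": [0,0,-1.5],"angular": [0,0,0],"claw": 3},{"xyz": [0,0,-1.5],"angular": [0,0,0],"claw": 3},{"xyz": [0,0,-1.5],"angular": [0,0,0],"claw": 3},{"xyz": [0,0,-2],"angular": [0,0,0],"claw": 3},{"xyz": [0,0,-2],"angular": [0,0,0],"claw": 3},{"xyz": [0,0,-2],"angular": [0,0,0],"claw": 3},{"xyz": [0,0,-2],"angular": [0,0,0],"claw": 3},{"xyz": [0,0,-2],"angular": [0,0,0],"claw": 3},{"xyz": [0,0,-1.2],"angular": [0,0,0],"claw": 3},{"xyz": [0,0,0],"angular": [0,0,0],"claw": 3}]}}

```text
t: 7.3
eef_pos: [0.5774, -0.2029, 0.3003]
ee_rot: [-3.139, 0.0, -1.796]
force: [0.0, -1.2, 0.1]
width: 0.0345
gripper_force: 25.0
```

```bash
python3 shot.py side s5;  python3 shot.py wrist w5
python3 - <<'E'
from h import *
f=pickle.load(open("s5.pkl","rb"));g=pickle.load(open("w5.pkl","rb"))
cv2.imwrite("pics/c5.png",np.hstack([cv2.resize(f["color"][60:340,220:480],(380,400)),cv2.resize(g["color"][60:400,120:520],(420,400))]))
E
```

```text
{'t': 7.35, 'q': [-0.019, 0.227, -0.057, -0.0, -1.286, -0.206], 'eef_pos': [0.577, -0.203, 0.299], 'ee_rot': [-3.141, 0.001, -1.796], 'force': [-0.488, 0.332, -2.038], 'width': 0.03383801884456352, 'gripper_force': 24.9998340010643}
{'t': 7.4, 'q': [-0.019, 0.228, -0.059, -0.001, -1.285, -0.206], 'eef_pos': [0.576, -0.203, 0.298], 'ee_rot': [3.141, 0.0, -1.796], 'force': [0.544, -0.546, -1.838], 'width': 0.034542817581833446, 'gripper_force': 24.999859035015106}
```

View pics/c5.png

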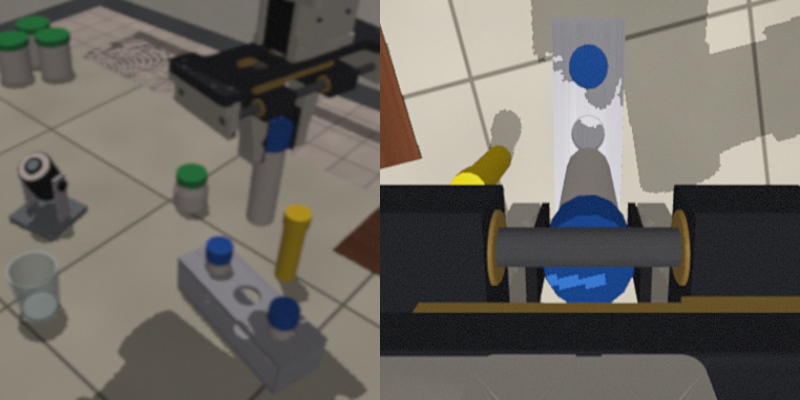

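Long tube is out, both neighbours still in place. Carry to the camera, yaw, tilt.

Emit:
{"name": "servo_tool", "arguments": {"targets": [{"xyz": [-1.8,1.2,-0.2],"angular": [0,0,0],"claw": 3},{"xyz": [-3.36,2.24,-0.2],"angular": [0,0,0],"claw": 3},{"xyz": [-3.36,2.24,-0.2],"angular": [0,0,0],"claw": 3},{"xyz": [-3.36,2.24,-0.2],"angular": [0,0,0],"claw": 3},{"xyz": [-3.36,2.24,-0.2],"angular": [0,0,0],"claw": 3},{"xyz": [-3.36,2.24,-0.2],"angular": [0,0,0],"claw": 3},{"xyz": [-3.36,2.24,-0.2],"angular": [0,0,0],"claw": 3},{"xyz": [-3.36,2.24,-0.2],"angular": [0,0,0],"claw": 3},{"xyz": [-3.36,2.24,-0.2],"angular": [0,0,0],"claw": 3},{"xyz": [-1.5,1,-0.2],"angular": [0,0,0],"claw": 3},{"xyz": [0,0,0],"angular": [0,0,-6],"claw": 3},{"xyz": [0,0,0],"angular": [0,0,-6],"claw": 3},{"xyz": [0,0,0],"angular": [0,0,-6],"claw": 3},{"xyz": [0,0,0],"angular": [0,0,-6],"claw": 3},{"xyz": [0,0,0],"angular": [4.7,0,0],"claw": 3},{"xyz": [0,0,0],"angular": [4.7,0,0],"claw": 3},{"xyz": [0,0,0],"angular": [4.7,0,0],"claw": 3},{"xyz": [0,0,0],"angular": [4.7,0,0],"claw": 3},{"xyz": [0,0,0],"angular": [4.7,0,0],"claw": 3},{"xyz": [0,0,0],"angular": [0,0,0],"claw": 3}]}}

```text
t: 9.4
eef_pos: [0.4455, 0.1341, 0.3156]
ee_rot: [-2.733, -0.002, -1.376]
force: [-0.1, -0.0, -1.6]
width: 0.0345
gripper_force: 25.0
```

```bash
python3 shot.py side s6;  python3 shot.py wrist w6;python3 shot.py top t6
python3 - <<'E'
from h import *
from station import monitor
from scipy.spatial.transform import Rotation as Ro
s=monitor.get_state();R=Ro.from_euler("xyz",s["ee_rot"]).as_matrix()
L=np.array([.523,.151,.112]);t,y=np.radians([23.5,11]);a=np.array([-np.sin(t)*np.cos(y),-np.sin(t)*np.sin(y),np.cos(t)])
print("z",R[:,2],"-a",-a,"angle",np.degrees(np.arccos(-R[:,2]@a)))
print("shift tool cm",100*R.T@(L+.191*a-s["eef_pos"]))
f,g,h=[pickle.load(open(n+".pkl","rb")) for n in("s6","t6","w6")]
cv2.imwrite("pics/c6.png",np.hstack([cv2.resize(f["color"][60:260,160:350],(380,400)),cv2.resize(h["color"][0:340,120:520],(420,400))]))
E
```

```text
{'t': 9.45, 'q': [0.922, -0.3, -0.723, 0.354, -0.868, -0.918], 'eef_pos': [0.446, 0.135, 0.317], 'ee_rot': [-2.734, -0.001, -1.375], 'force': [-0.093, 0.944, -0.96], 'width': 0.0345074548229314, 'gripper_force': 25.00008076429367}
{'t': 9.5, 'q': [0.921, -0.298, -0.72, 0.353, -0.868, -0.917], 'eef_pos': [0.447, 0.136, 0.318], 'ee_rot': [-2.733, -0.001, -1.376], 'force': [0.637, 0.504, -0.887], 'width': 0.034478481459251115, 'gripper_force': 24.999902844429016}
{'t': 9.55, 'q': [0.92, -0.297, -0.718, 0.353, -0.868, -0.917], 'eef_pos': [0.448, 0.137, 0.319], 'ee_rot': [-2.733, 0.0, -1.376], 'force': [-0.03, 1.405, 0.123], 'width': 0.034428538798881754, 'gripper_force': 24.99976336956024}
z [ 0.39004381  0.07681917 -0.91758631] -a [ 0.39142293  0.07608491 -0.91706007] angle 0.0944606112146533
shift tool cm [0.0080634  1.23023225 2.88952288]
```

View pics/c6.png

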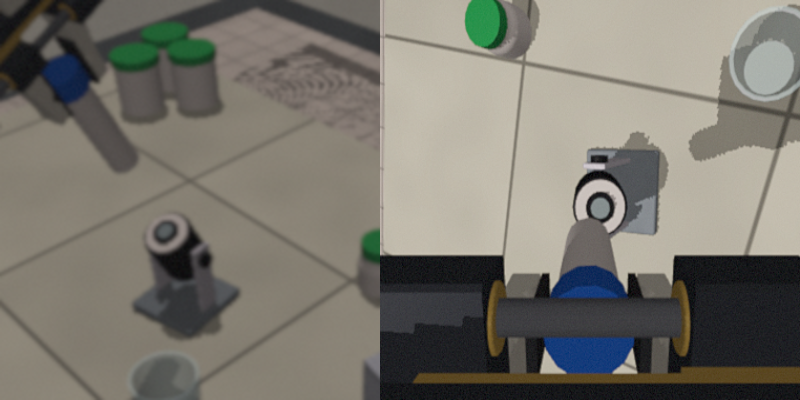

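Emit:
{"name": "servo_tool", "arguments": {"targets": [{"xyz": [0,0.4,0.7],"angular": [0,0,0],"claw": 3},{"xyz": [0,0.4,0.8],"angular": [0,0,0],"claw": 3},{"xyz": [0,0.4,0.7],"angular": [0,0,0],"claw": 3},{"xyz": [0,0,0.7],"angular": [0,0,0],"claw": 3},{"xyz": [0,0,0],"angular": [0,0,0],"claw": 3},{"xyz": [0,0,0],"angular": [0,0,0],"claw": 3}]}}

```text
t: 10.15
eef_pos: [0.4487, 0.1363, 0.287]
ee_rot: [-2.732, -0.001, -1.377]
force: [-0.2, 0.6, 0.4]
width: 0.0342
gripper_force: 25.0
```

```bash
python3 shot.py side s7;  python3 shot.py top t7; python3 shot.py wrist w7
cat > chk.py <<'E'
from h import *
from station import monitor
from scipy.spatial.transform import Rotation as Ro
s=monitor.get_state();R=Ro.from_euler("xyz",s["ee_rot"]).as_matrix()
L=np.array([.523,.151,.112]);t,y=np.radians([23.5,11]);a=np.array([-np.sin(t)*np.cos(y),-np.sin(t)*np.sin(y),np.cos(t)])
print("angle",np.degrees(np.arccos(-R[:,2]@a)),"shift tool cm",100*R.T@(L+.191*a-s["eef_pos"]))
E
python3 chk.py
python3 - <<'E'
from h import *
from station import monitor
from scipy.spatial.transform import Rotation as Ro
s=monitor.get_state();R=Ro.from_euler("xyz",s["ee_rot"]).as_matrix();z=R[:,2];p=s["eef_pos"]
out=[]
for n,w in(("s7",(190,70,160,200)),("t7",(160,140,160,110)),("w7",(220,60,200,180))):
    f=pickle.load(open(n+".pkl","rb"));im=cv2.resize(f["color"],None,fx=4,fy=4,interpolation=3)
    B=p+z*.111
    # predicted outline of barrel: axis and silhouettes
    o=-f["R"].T@f["t"]
    for k,col in((0,(0,255,0)),(1,(0,0,255)),(-1,(0,0,255))):
        q=[]
        for d in(.025,.111):
            X=p+z*d; sd=np.cross(z,X-o);sd/=np.linalg.norm(sd); q.append(tuple(int(v) for v in 4*proj(f,X+k*sd*.015)+1.5))
        cv2.line(im,*q,col,1)
    x,y=(proj(f,B-z*.03)).astype(int); im=im[max(0,4*y-200):4*y+200,max(0,4*x-130):4*x+130]
    im=cv2.resize(im,(265,400)); out.append(im)
cv2.imwrite("pics/c7.png",np.hstack(out))
E
```

```text
{'t': 10.2, 'q': [0.912, -0.276, -0.786, 0.382, -0.782, -0.953], 'eef_pos': [0.449, 0.136, 0.287], 'ee_rot': [-2.731, -0.0, -1.377], 'force': [0.041, 0.022, -0.83], 'width': 0.03420694446684523, 'gripper_force': 24.99993860721588}
{'t': 10.25, 'q': [0.913, -0.276, -0.786, 0.382, -0.782, -0.953], 'eef_pos': [0.449, 0.137, 0.288], 'ee_rot': [-2.731, 0.0, -1.377], 'force': [0.272, 0.487, -0.673], 'width': 0.034302898142258384, 'gripper_force': 24.99984920024872}
{'t': 10.3, 'q': [0.913, -0.276, -0.786, 0.382, -0.782, -0.953], 'eef_pos': [0.449, 0.137, 0.288], 'ee_rot': [-2.731, 0.0, -1.377], 'force': [0.164, -0.246, -1.108], 'width': 0.034117474526281645, 'gripper_force': 24.99996989965439}
angle 0.06879301786107983 shift tool cm [-0.00388946  0.06066781  0.0185527 ]
```

View pics/c7.png

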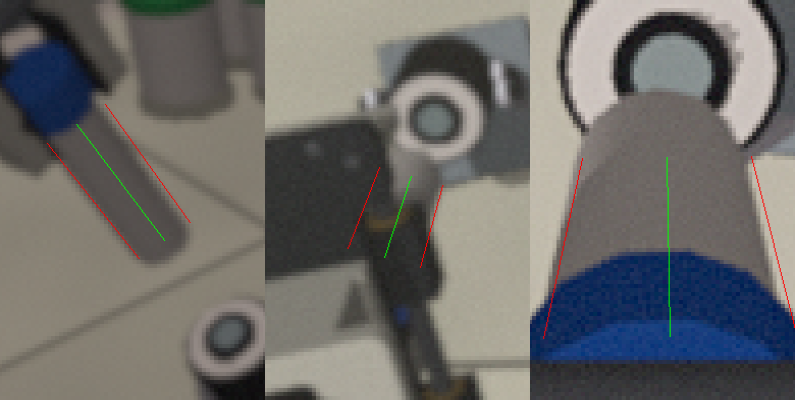

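Run:
```python
from h import *
from scipy.ndimage import map_coordinates
from scipy.spatial.transform import Rotation as Ro
from station import monitor
s=monitor.get_state();R=Ro.from_euler("xyz",s["ee_rot"]).as_matrix();z=R[:,2];p=s["eef_pos"]
for n in("s7","w7"):
    f=pickle.load(open(n+".pkl","rb"));g=cv2.GaussianBlur(f["color"],(3,3),0).astype(float);o=-f["R"].T@f["t"]
    def prof(X,v):  # strongest edges along 3D direction v from X, mm
        m=np.arange(-24,24,.25); q=np.array([proj(f,X+v*k/1e3) for k in m])
        c=np.array([map_coordinates(g[...,k],[q[:,1],q[:,0]],order=1) for k in range(3)]); d=np.abs(np.gradient(c,axis=1)).sum(0); return m,d
    for d in(.04,.055,.07,.085,.095):
        X=p+z*d;v=np.cross(z,X-o);v/=np.linalg.norm(v);m,e=prof(X,v)
        l=m<-8;r=m>8;a,b=m[l][e[l].argmax()],m[r][e[r].argmax()];print(n,d,"edges mm",a,b,"mid",(a+b)/2,v.round(2))
    B=p+z*.111; W=np.array([B+.015*(R[:,0]*np.cos(t)+R[:,1]*np.sin(t)) for t in np.linspace(0,6.283,60)])
    P=np.array([proj(f,w) for w in W]); ax=proj(f,B)-proj(f,B-z*.02); ax/=np.linalg.norm(ax)
    end=P[np.argmax(P@ax)]; m=np.arange(-10,10,.2);q=end+np.outer(m,ax)
    c=np.array([map_coordinates(g[...,k],[q[:,1],q[:,0]],order=1) for k in range(3)]);dd=np.abs(np.gradient(c,axis=1)).sum(0)
    print(n,"base end px off",m[dd.argmax()],dd.max(),"px/mm along",np.linalg.norm(proj(f,B)-proj(f,B-z*.02))/20,"end",end)
    cv2.polylines(f["color"],[np.round(P*1).astype(int)],True,(0,255,0))
    x,y=end.astype(int); cv2.imwrite(f"pics/e_{n}.png",cv2.resize(f["color"][y-45:y+45,x-45:x+45],(390,390),interpolation=0))
cv2.imwrite("pics/c8.png",np.hstack([cv2.imread(f"pics/e_{n}.png") for n in("s7","w7")]))
```

```text
s7 0.04 edges mm -17.0 12.75 mid -2.125 [ 0.9  -0.23  0.37]
s7 0.055 edges mm -15.75 11.5 mid -2.125 [ 0.9  -0.23  0.37]
s7 0.07 edges mm -17.0 12.0 mid -2.5 [ 0.9  -0.23  0.37]
s7 0.085 edges mm -16.75 12.5 mid -2.125 [ 0.9  -0.23  0.37]
s7 0.095 edges mm -16.25 12.25 mid -2.0 [ 0.9  -0.23  0.37]
s7 base end px off -1.2000000000000313 9.34611305931734 px/mm along 0.3894082470322431 end [229.79395892 156.25943709]
w7 0.04 edges mm -18.5 20.75 mid 1.125 [0.9  0.19 0.4 ]
w7 0.055 edges mm -13.75 16.25 mid 1.25 [0.9  0.19 0.4 ]
w7 0.07 edges mm -13.75 16.0 mid 1.125 [0.9  0.19 0.4 ]
w7 0.085 edges mm -13.5 15.75 mid 1.125 [0.9  0.19 0.4 ]
w7 0.095 edges mm -13.25 15.75 mid 1.25 [0.9  0.19 0.4 ]
w7 base end px off 9.79999999999993 24.93934952540259 px/mm along 0.37923965598611475 end [319.78730106 181.49895979]
```

View pics/c8.png

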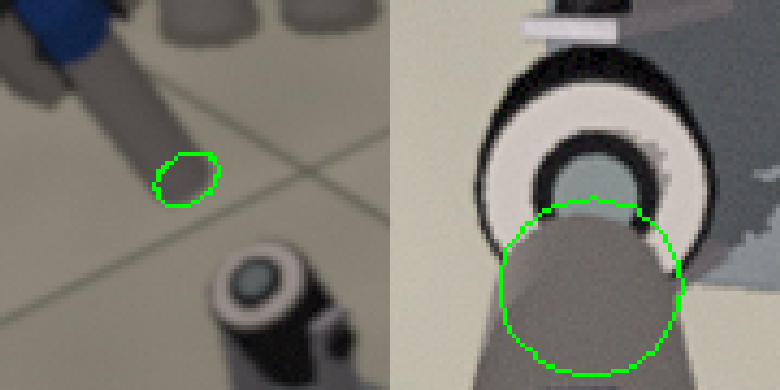

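Tube is parallel to the tool, with base sitting about 2–3 mm towards tool −x; one small correction.

Emit:
{"name": "servo_tool", "arguments": {"targets": [{"xyz": [0.1,0,0],"angular": [0,0,0],"claw": 3},{"xyz": [0.1,0.05,0],"angular": [0,0,0],"claw": 3},{"xyz": [0,0,0],"angular": [0,0,0],"claw": 3},{"xyz": [0,0,0],"angular": [0,0,0],"claw": 3},{"xyz": [0,0,0],"angular": [0,0,0],"claw": 3},{"xyz": [0,0,0],"angular": [0,0,0],"claw": 3},{"xyz": [0,0,0],"angular": [0,0,0],"claw": 3},{"xyz": [0,0,0],"angular": [0,0,0],"claw": 3}]}}

```text
t: 11.1
eef_pos: [0.4485, 0.1343, 0.287]
ee_rot: [-2.732, -0.0, -1.377]
force: [-0.2, 0.0, -1.4]
width: 0.0343
gripper_force: 25.0
```

```bash
python3 chk.py; python3 -c "
from station import monitor,order
s=monitor.get_state();print(abs(s['qd']).max(),s['width'],s['gripper_force'],s['t']);print(order.job_done())"
```

```text
angle 0.04385918385124209 shift tool cm [-0.21512597 -0.02378197 -0.01120421]
0.0015273856609586893 0.03427216678391981 24.99985009431839 11.1
the job is handed in; nothing more can be done
None
```

I drew the long tube, which stood in the middle hole, out of the rack. By my measurements it is held still with its base square to the lens, on the line of sight and about 8 cm from the glass. I handed the job in at 11.1 s; both neighbours stayed in their holes, and the code itself was never read.

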